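# Lock the grinding jar into the bench mill

### The arm

A 6-joint arm with a two-finger parallel gripper is mounted at the origin on a cart in front of the work surface, level with it; the furniture and walls round the work are solid. World frame = base frame: x ahead of the robot, y to its left, z up, the work surface at z = 0. Lengths are in m, angles in rad, forces in N, time in s.
With the tool pointing down it reaches from about 0.35 to 0.775 m from the base axis. Payload 7.3 kg.
Tool frame: the origin (TCP) lies between the finger pads; the fingertips stand 8 mm ahead of it and the grasp point (between the pads) lies 11 mm behind it; z points along the fingers, y is the line along which they close (so a half turn about z gives the same grasp; the last joint's range is limited). The gripper opens to 92 mm and grips with 3 to 60 N. Pads are 19 mm wide; open, the fingers measure 130 mm over their backs; the gripper's body (75 mm by 190 mm) begins 47 mm behind the grasp point.
Start: joints at [1.014, 0.342, 1.524, -0, 1.275, -0.146], TCP at [0.21, 0.481, 0.235] pointing down, gripper open.
Joint ranges: [-2.53, 2.53], [-0.77, 2.02], [0.04, 2.7], [-1, 4.14], [0.28, 2.66], [-3.11, 3.11]. Speed limits (rad/s): [2.57, 2.57, 3.14, 3.14, 3.14, 3.14].

### API

Orientations are given as a unit quaternion [w, x, y, z].
In Python, from plant import status, imaging, ctrl gives the robot as it stands. The module is installed in compiled form; this text tells all that it offers.
- The arm moves only by the tool move_arm, never from a script. Its argument "motion" is one flat list of numbers, 7 for each row, row after row: the shift along the world's x, y, z in units of 25 mm (1.0 is 25 mm), then the turn, a rotation vector about the world's x, y, z in degrees, then the gripper command: -1 is shut, 1 is fully open, values between are in proportion. In form: [tx, ty, tz, wx, wy, wz, jaw, tx, ty, tz, wx, wy, wz, jaw, ...]. A call has 1 to 12 rows; each row is the pose to reach, as a shift and turn from the pose commanded when the call began; what a row does not reach only later rows make up. A row lasts 1/8 s, in which the tool goes at most 62.5 mm and 10.7 degrees, less where a joint would pass 70% of its speed; a pose out of reach is approached as far as the arm can. A call with a gripper value outside its range is refused whole. The fingers move at their own pace and stop on an object; "newtons" is the grip in N (left out, the last holds). Time passes only in rows, so rows that repeat a pose let the fingers close. It gives the time, the measured TCP pose, the force, the opening and the grip force at its end, in the units of the state.
- status.sense(): the state, without advancing time (a new reading comes with each control period).
- imaging.capture(name): name is "scene" or "side" or "wrist"; returns a dict with "color" (384x512x3 uint8, red, green, blue), "range_z" (384x512 float32, m along the optical axis (not along the pixel's ray), 0 where there is no reading), "fx", "fy", "cx", "cy" (pixels), "eye" and "attitude" of the camera in the world. Camera axes: x right, y down, z forward; pixel columns grow to the right and rows downward; lengths in m; the calibration is good to about 2 mm. A picture is of the moment at which its call begins.
- ctrl.sign_off(): hands the job in; it is judged then, once.
The state is a dict: "time": time; "joints": joint angles; "qvel": joint speeds; "joint_efforts": joint torques, N m; "position": TCP position; "orientation": TCP orientation; "force": force on the tool from outside, world axes, zero at the start; "moment": the same for the moment, N m; "opening": finger opening in m; "gripper_force": force on a finger pad.
Only numpy, scipy, OpenCV 4.12 (cv2) and the standard library are available. Lean on these libraries where they do the work, as an engineer would, in place of code of your own. Each camera call takes 0.05 s, during which the arm holds its last target. There are 200 camera calls.

### The job

Fit the steel grinding jar to the bench mill: bring it under the mill's round head with its handle near the yellow mark, feel for the place where its three pins go up through the slots, raise it against the spring plate, and turn the handle counter-clockwise (seen from above) towards the red mark until it meets the stop. Let the jar settle into the lock there and let go, so that it hangs upright and fully locked with its handle to the front. Work by feel and never force the jar against the mill, and leave the amber jar, the blue-capped bottle and the vial where they stand.

Things in the scene. Friction and masses are not known exactly. Their poses are not given: they have to be found in the camera images.
- jar: Steel grinding jar with a blue band and a straight black handle, about 0.2 kg, upright on the bench. Origin: centre of its underside; z up its axis; the handle points along its -x. Body diameter 60 mm up to 58 mm, neck diameter 52 mm from 62 mm up, top face at 86 mm, its last 5 mm chamfered.
- jar_grip (a point): Where to grip the handle, on its centre line: 110 mm from the jar's axis, 43 mm above the jar's underside. The handle is a level black bar 16 mm wide, 24 mm high, reaching from 54 to 136 mm out from the jar's axis. Grip across its width. Force here reaches the pins several times larger; more than 90 N between jar and mill harms them. Axes are the jar's.
- jar_pins (a point): Point on the jar's axis level with the centres of its three radial brass pins, 73 mm above the underside. Pins are round, 8 mm thick, tips 34 mm from the axis, one right over the handle, the others 120 degrees to either side. Axes are the jar's.
- mill: White bench mill, fixed to the bench. Origin: on the bench exactly below the axis of its round head; z up; front is -x. Column behind: 70 to 166 mm behind the axis, 120 mm wide, 193 mm high; base plate 150 mm wide, 18 mm high, 80 mm out to the front. Head: skirt 88 mm in diameter, open below, lower edge at z = 156 mm, top at 200 mm; red mark on its top rim at the front.
- mill_slot (a point): Yellow mark on the head's top rim, 52 degrees clockwise (from above) from the front. With the jar's handle below it the pins are near the three slots (12 mm wide, 120 degrees apart) in the ledge inside. The true slots lie anywhere up to 0.35 rad to either side of the mark, the whole hidden bayonet ring turned with them; no reading shows it: find them by feel.
- mill_ledge (a point): Point on the head's axis level with the underside of the hidden ledge, z = 160 mm. The ledge has a 56 mm hole for the jar's neck. Away from the slots the pins butt against it, with the jar's underside at z = 83 mm; at the slots the jar rises freely. Axes are the mill's.
- mill_track (a point): Point on the head's axis level with the track on top of the ledge, z = 168 mm. Through the slots, the jar turns counter-clockwise (from above) only: over the track, its underside at z = 99 mm or higher, then above pockets 3 mm deeper that end at solid stops. At the stops it is turned 54 degrees (0.95 rad) from mid-slot; the pockets give 5 degrees of play. Locked, its underside is at z = 96 mm.
- mill_spring (a point): Point on the head's axis at the lower face of the sprung plate inside the head as built, z = 181 mm. The jar's top meets the plate when the jar's underside is at z = 95 mm; it then pushes down with 3 N, plus 0.4 N per mm raised, and is solid with the underside at 104 mm.
- amber_jar: Dark amber jar with black cap, diameter 64 mm, 115 mm high, loose, to the left rear of the mill. Leave it alone. Origin: centre of its underside.
- blue_cap_bottle: Small translucent white bottle with a blue cap, diameter 52 mm, 115 mm high, loose, right of the mill. Leave it alone. Origin: centre of its underside.
- vial: Small translucent white vial with a black cap, diameter 27 mm, 66 mm high, loose, right of the mill. Leave it alone. Origin: centre of its underside.

How it is judged:
On the way:
1. the jar's pins are up through the slots, with the handle still on the yellow mark's side (horizontal distance between jar and mill below 0.006 m and z of jar in the frame of mill above 0.093 m and y of jar_grip in the frame of mill above 0.04 m), for 0.1 s.
At the end, for the whole second after the job is handed in: The jar hangs at rest in the mill's head, locked: its axis within 4 mm of the head's, its underside between 93.8 and 97.5 mm above the bench (pins down in the pockets), upright within 0.06 rad, the grip point of its handle in front of the head, within 55 mm to either side of the mill's middle (horizontal distance between jar and mill below 0.004 m and z of jar in the frame of mill between 0.0938 and 0.0975 m and angle between jar's own z axis and vertical below 0.06 rad and x of jar_grip in the frame of mill below -0.08 m and y of jar_grip in the frame of mill between -0.055 and 0.055 m and linear speed of jar below 0.02 m/s); the robot touches nothing.
It fails at once if the jar is forced against the mill (more than 90 N between them) (contact force between jar and mill above 90 N).
It fails at once if the dark amber jar is moved by more than 20 mm or tipped (distance of amber_jar from where it was at the start of the episode above 0.02 m or angle between amber_jar's own z axis and vertical above 0.3 rad).
It fails at once if the white bottle with the blue cap is moved by more than 20 mm or tipped (distance of blue_cap_bottle from where it was at the start of the episode above 0.02 m or angle between blue_cap_bottle's own z axis and vertical above 0.3 rad).
It fails at once if the small white vial with the black cap is moved by more than 20 mm or tipped (distance of vial from where it was at the start of the episode above 0.02 m or angle between vial's own z axis and vertical above 0.3 rad).
It also fails if it takes over 72 s, if anything falls off the work surface, if the arm or the gripper's body presses on something with over 40 N, if the wrist force passes 120 N, or if a joint passes its speed limit or range.

## Working session

There is one attempt and no reset: what is moved stays moved. The work goes in short steps, Python scripts to look and compute and a tool call to move; the robot and the scene stay as the last step left them, time stands still between calls to the robot, and variables do not carry over. Pictures are saved under pics/ and viewed, at most 10 in all, crops included, and the job is handed in when it is done.

Besides the shell and the picture viewer there is one more tool, called after "Emit:" as a command line: name --argument value ..., lists and objects as JSON in quotes. move_arm: Moves the arm, as the interface text tells. Its arguments: {"type":"object","properties":{"motion":{"type":"array"},"newtons":{"type":"number"}},"required":["motion"]}

```bash
mkdir -p pics; cat > h.py <<'E'
import numpy as np,cv2
from scipy.spatial.transform import Rotation as R
from plant import status,imaging,ctrl
def cap(n,save=None):
    c=imaging.capture(n)
    if save: cv2.imwrite('pics/'+save,cv2.cvtColor(c['color'],cv2.COLOR_RGB2BGR))
    return c
def att(c):
    a=np.array(c['attitude'],float)
    return a if a.shape==(3,3) else R.from_quat(a[[1,2,3,0]]).as_matrix()
def cloud(c):
    z=c['range_z'];v,u=np.indices(z.shape)
    p=np.stack([(u-c['cx'])/c['fx']*z,(v-c['cy'])/c['fy']*z,z],-1)
    return p@att(c).T+np.array(c['eye'])
E
python3 - <<'E'
from h import *
for n in('scene','side'):
    c=cap(n,n+'1.png');print(n,c['eye'],c['attitude'],c['fx'])
a=cv2.imread('pics/scene1.png');b=cv2.imread('pics/side1.png')
print(status.sense())
E
```

```text
scene [ 0.12474829 -0.53065808  0.69958713] [-0.43012817  0.84151273 -0.29230509  0.14630044] 362.3856979719305
side [0.19522581 0.95496316 0.73997761] [ 0.09661905 -0.19607587  0.85138977 -0.47681702] 442.84016886179893
{'time': 0.1, 'joints': array([ 1.01400353e+00,  3.42629585e-01,  1.52489030e+00,  9.61787425e-06,
        1.27540356e+00, -1.45998929e-01]), 'qvel': array([ 6.42679339e-04, -3.53953253e-04, -3.97367027e-03,  1.79845727e-04,
       -3.90236702e-05,  8.52492648e-05]), 'joint_efforts': array([ 7.83170217e-04, -4.32006848e+01, -2.44694746e+01,  7.17415893e-02,
        5.27692284e-02, -4.51823053e-05]), 'position': array([0.20944738, 0.48104145, 0.23413752]), 'orientation': array([-2.33354922e-04,  2.03957097e-01,  9.78979601e-01, -6.23155703e-04]), 'force': array([-0.82486467, -0.54035856, -0.3178571 ]), 'moment': array([0.01854967, 0.0224425 , 0.02261963]), 'gripper_force': 0.0, 'opening': 0.09209576354061219}
```

View pics/scene1.png

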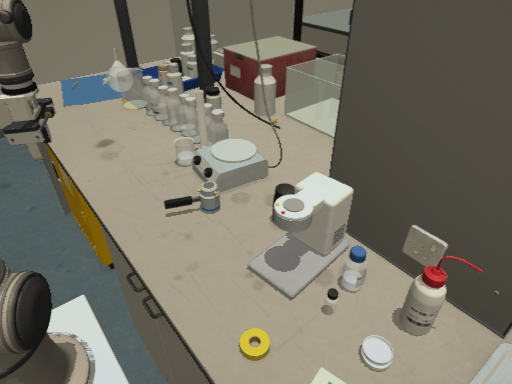

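View pics/side1.png

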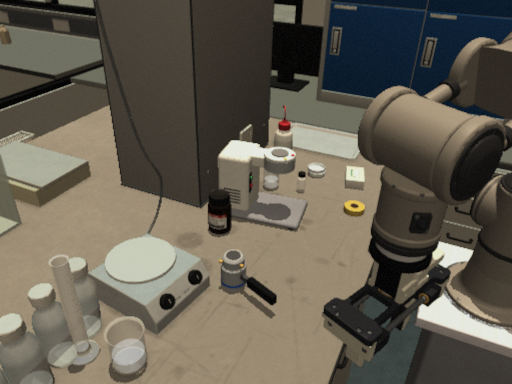

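The scene view shows the jar at (208,197) with its handle end at (168,203), and the mill head at (294,208). The side view shows the jar at (233,270) with its handle end at (262,290), and the mill head at (280,160).

```bash
cat > m.py <<'E'
from h import *
def circ(p):
    A=np.c_[2*p,np.ones(len(p))];s=np.linalg.lstsq(A,(p**2).sum(1),rcond=None)[0]
    return s[:2],np.sqrt(s[2]+s[:2]@s[:2])
def roi(P,c,box):
    u0,v0,u1,v1=box;return P[v0:v1,u0:u1].reshape(-1,3),c['color'][v0:v1,u0:u1].reshape(-1,3).astype(int)
for n,jb,mb in(('scene',(160,170,225,220),(240,170,355,300)),('side',(210,240,285,310),(205,130,315,225))):
    c=cap(n);P=cloud(c)
    p,k=roi(P,c,jb)
    m=(p[:,2]>.081)&(p[:,2]<.092);q=p[m];print(n,'jartop',m.sum(),q.mean(0),q.min(0),q.max(0))
    b=(k.max(1)<50)&(p[:,2]>.046)&(p[:,2]<.065);h=p[b]
    print('handle',b.sum(),h.mean(0));print(cv2.fitLine(h[:,:2].astype(np.float32),cv2.DIST_HUBER,0,.01,.01).ravel(),h.min(0),h.max(0))
    p,k=roi(P,c,mb)
    t=p[(p[:,2]>.19)&(p[:,2]<.21)];print('top',len(t),t.min(0),t.max(0),np.median(t[:,2]))
    print('minrect top (all)',cv2.minAreaRect(t[:,:2].astype(np.float32)))
    b=p[(p[:,2]>.013)&(p[:,2]<.024)];print('base',len(b),cv2.minAreaRect(b[:,:2].astype(np.float32)))
    # marks
    r=(k[:,0]>130)&(k[:,1]<90)&(k[:,2]<90);y=(k[:,0]>130)&(k[:,1]>110)&(k[:,2]<90)
    print('red',p[r].round(4).tolist()[:6],'yel',p[y].round(4).tolist()[:6])
    np.save(n+'.npy',P);np.save(n+'c.npy',c['color'])
    cv2.imwrite('pics/z%s.png'%n,cv2.resize(cv2.cvtColor(c['color'][mb[1]:mb[3],mb[0]:mb[2]],cv2.COLOR_RGB2BGR),None,fx=5,fy=4.5,interpolation=3)[:600])
E
python3 m.py
```

```text
scene jartop 177 [0.57747982 0.25249362 0.08561208] [0.53916057 0.22031041 0.08107137] [0.65235822 0.32579843 0.0902767 ]
handle 132 [0.48113438 0.27834667 0.05335927]
[ 0.95260537 -0.30420887  0.47982463  0.27460277] [0.44056563 0.25911403 0.04621959] [0.61149953 0.32898102 0.06428954]
top 1990 [ 0.54664031 -0.12735623  0.19001739] [ 0.8086753  -0.00725857  0.20465658] 0.19470799945966544
minrect top (all) ((0.6775995492935181, -0.07080701738595963), (0.2627984285354614, 0.11402444541454315), 7.9690093994140625)
base 3173 ((0.7137072682380676, 0.018337517976760864), (0.5140562653541565, 0.30334949493408203), 56.18798065185547)
red [[0.5544, -0.0861, 0.2003], [0.5568, -0.0867, 0.1996], [0.1247, -0.5307, 0.6996], [0.5513, -0.0894, 0.2012], [0.5554, -0.0883, 0.1984]] yel [[0.5652, -0.0538, 0.2005], [0.5669, -0.0554, 0.2006], [0.5678, -0.0576, 0.2015], [0.5625, -0.0569, 0.2008], [0.5641, -0.0585, 0.201], [0.5652, -0.0606, 0.2018]]
side jartop 251 [0.56108675 0.25058499 0.08527284] [0.53782411 0.22480582 0.08108254] [0.58794368 0.27284803 0.0890595 ]
handle 214 [0.47420544 0.28665933 0.05270897]
[ 0.9380636  -0.34646302  0.4730843   0.28843507] [0.43652506 0.26677033 0.0460449 ] [0.53313796 0.30439721 0.05899928]
top 1128 [ 0.54477057 -0.16030987  0.19003241] [ 0.80556783 -0.00560637  0.2095376 ] 0.19397375217831686
minrect top (all) ((0.6822436451911926, -0.0692405253648758), (0.13990485668182373, 0.26862335205078125), 80.52955627441406)
base 1703 ((0.6786816716194153, -0.2314612865447998), (0.3009171485900879, 0.6297138333320618), 7.261842727661133)
red [[0.5521, -0.0805, 0.1995], [0.5493, -0.0806, 0.2001]] yel []
```

View pics/zscene.png

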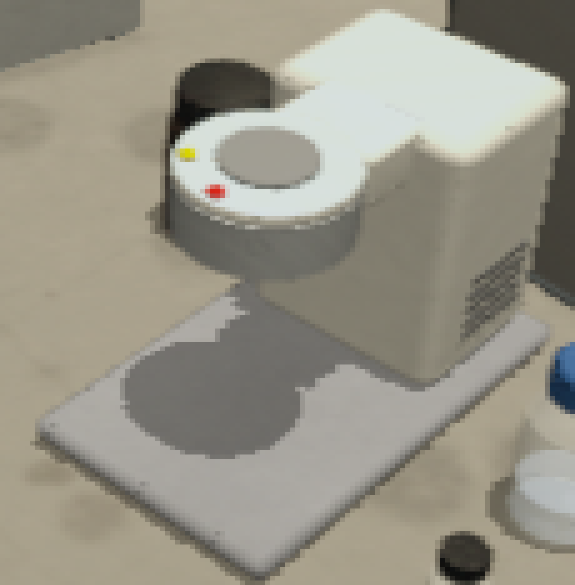

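The crop shows the round grey disc on the head's top, with the yellow mark on the left and the red mark at the front.

```bash
cat > m2.py <<'E'
from h import *
from m import circ
E
sed -i 's/^for n,jb/if __name__=="__main__":\n  for n,jb/' m.py; python3 - <<'E'
import re
s=open('m.py').read().split('if __name__')[0];open('m.py','w').write(s)
E
cat > m2.py <<'E'
from m import *
def ray(c,u,v,z):
    d=att(c)@np.array([(u-c['cx'])/c['fx'],(v-c['cy'])/c['fy'],1]);e=np.array(c['eye']);return (e+d*(z-e[2])/d[2])[:2]
for n,jb,mb in(('scene',(160,170,225,220),(240,170,355,300)),('side',(210,240,285,310),(205,130,315,225))):
    c=cap(n);P=cloud(c);K=c['color'].astype(int)
    # head rim: points of top face within 60mm in front of column, z>.193
    W=np.zeros(P.shape[:2],bool);W[mb[1]:mb[3],mb[0]:mb[2]]=1
    J=np.zeros(P.shape[:2],bool);J[jb[1]:jb[3],jb[0]:jb[2]]=1
    top=W&(abs(P[...,2]-.2)<.006)
    g=top&(K.sum(2)<480)&(K.sum(2)>200)&(np.ptp(K,axis=2)<40)&(P[...,0]<.66)
    g=cv2.morphologyEx(g.astype(np.uint8),cv2.MORPH_OPEN,np.ones((3,3)))
    cs=max(cv2.findContours(g,0,1)[0],key=cv2.contourArea);e=cv2.fitEllipse(cs);print(n,'disc',e,ray(c,*e[0],.2))
    for nm,m in(('red',(K[...,0]>130)&(K[...,1]<100)&(K[...,2]<100)),('yel',(K[...,0]>130)&(K[...,1]>110)&(K[...,2]<100))):
        v,u=np.nonzero(m&W&(P[...,2]>.19))
        if len(u):print(nm,len(u),ray(c,u.mean(),v.mean(),.2))
    # front edge of rim: circle fit to min-distance boundary of top face
    v,u=np.nonzero(top);q=np.array([ray(c,a,b,.2) for a,b in zip(u,v)])
    hull=cv2.convexHull(q.astype(np.float32))[:,0];f=hull[hull[:,0]<.585];print('rimfit',len(f),circ(f.astype(float)))
    # jar
    t=J&(P[...,2]>.083)&(P[...,2]<.09)&(P[...,0]<.6)
    tt=cv2.morphologyEx(t.astype(np.uint8),cv2.MORPH_CLOSE,np.ones((3,3)))
    cs=max(cv2.findContours(tt,0,1)[0],key=cv2.contourArea);e=cv2.fitEllipse(cs);jc=ray(c,*e[0],.086);print('jar',e[1],jc)
    b=J&(K.max(2)<60)&(P[...,2]>.051)&(P[...,2]<.062)&(P[...,0]<.54)
    v,u=np.nonzero(b);h=np.array([ray(c,a,w,.055) for a,w in zip(u,v)])
    print('handle',len(h),cv2.minAreaRect(h.astype(np.float32)),'mean',h.mean(0),'dir deg',np.degrees(np.arctan2(*(jc-h.mean(0))[::-1])))
    col=W&(abs(P[...,2]-.193)<.003)&(P[...,0]>.68)
    v,u=np.nonzero(col);h=np.array([ray(c,a,w,.193) for a,w in zip(u,v)]);print('col',cv2.minAreaRect(h.astype(np.float32)))
    for nm,z0,z1,bx in(('amber',.1,.125,(270,175,300,205) if n=='scene' else (200,185,240,240)),('blue',.1,.125,(335,240,375,295)if n=='scene' else (255,165,285,195)),('vial',.055,.07,(320,280,345,320)if n=='scene' else (290,165,312,195))):
        p,_=roi(P,c,bx);p=p[(p[:,2]>z0)&(p[:,2]<z1)]
        if len(p):print(nm,p.mean(0),len(p))
E
python3 m2.py
```

```text
scene disc ((293.3846435546875, 204.9991455078125), (12.460606575012207, 19.60799217224121), 93.62355041503906) [ 0.59125356 -0.08313478]
red 6 [ 0.55571073 -0.08732378]
yel 7 [ 0.56569092 -0.0567642 ]
rimfit 17 (array([ 0.58653416, -0.08694702]), np.float64(0.04348450223025232))
jar (9.321727752685547, 15.733743667602539) [0.56359232 0.2431792 ]
handle 92 ((0.4769742488861084, 0.27642199397087097), (0.019946662709116936, 0.07567208260297775), 68.63935852050781) mean [0.47623217 0.27797279] dir deg -21.71628395917915
col ((0.7422902584075928, -0.06546668708324432), (0.13294725120067596, 0.11340408027172089), 5.485308647155762)
amber [0.69843194 0.06134311 0.11430214] 210
blue [ 0.66399415 -0.22158549  0.11259907] 213
vial [ 0.56863409 -0.23971178  0.0645033 ] 106
side disc ((279.3901672363281, 152.66162109375), (7.052053451538086, 15.425202369689941), 93.48400115966797) [ 0.58790758 -0.07676766]
red 2 [ 0.55058607 -0.08019961]
rimfit 11 (array([ 0.58986237, -0.07160173]), np.float64(0.04772575157472636))
jar (13.40767765045166, 19.342044830322266) [0.56149628 0.25045816]
handle 164 ((0.4746648073196411, 0.28690165281295776), (0.016115702688694, 0.08182156831026077), 68.26721954345703) mean [0.47383414 0.28606565] dir deg -22.106498897581893
col ((0.7461462020874023, -0.07463636994361877), (0.11860562860965729, 0.16437067091464996), 70.2505874633789)
amber [0.69649602 0.06668221 0.11115903] 272
blue [ 0.66187596 -0.09520516  0.11151492] 35
vial [ 0.56681014 -0.23329999  0.06367748] 38
```

Emit:
move_arm --motion '[2,-1.54,0,0,0,1.5,1,4,-3.1,0,0,0,1.5,1,6,-4.6,0,0,0,1.5,1,8,-6.2,0,0,0,1.5,1,10,-7.7,-1,0,0,1.5,1,10,-7.7,-1,0,0,1.5,1]'

```text
time: 1.05
position: [0.4615, 0.286, 0.208]
orientation: [-0.001, 0.193, 0.981, -0.001]
force: [-0.8, 0.1, 0.7]
opening: 0.0919
gripper_force: 0.0
```

```bash
python3 - <<'E'
from h import *
s=status.sense();print(s['position'],s['orientation'])
c=cap('wrist','w1.png');print(c['eye'],c['attitude'],c['fx'])
E
```

```text
[0.46149639 0.2860048  0.20799039] [-8.80863960e-04  1.93438200e-01  9.81111608e-01 -9.48831045e-04]
[0.39354886 0.31355677 0.3584254 ] [0.11510417 0.82237616 0.55205663 0.07537878] 299.4134360319188
```

View pics/w1.png

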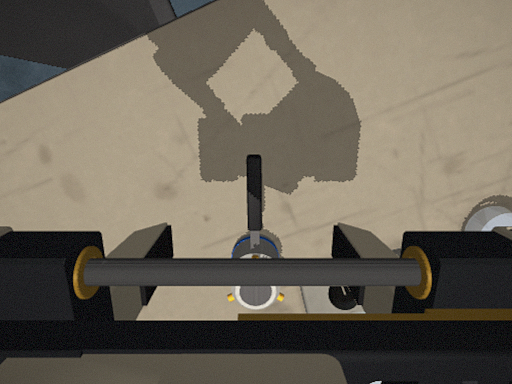

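The wrist view shows the handle at u≈254, v 155–230, with the jar top at (255,292) behind it. It is nearly centred between the fingers.

```bash
python3 - <<'E'
from m import *
c=cap('wrist');P=cloud(c);K=c['color'].astype(int)
m=np.zeros(K.shape[:2],bool);m[145:240,235:280]=1
m&=(K.max(2)<70)&(P[...,2]>.035)&(P[...,2]<.08)
p=P[m];print(m.sum(),p.mean(0),cv2.minAreaRect(p[:,:2].astype(np.float32)),np.median(p[:,2]))
t=np.zeros_like(m);t[280:312,230:285]=1;t&=(P[...,2]>.08)&(P[...,2]<.092)
p=P[t];print(t.sum(),p.min(0),p.max(0),p.mean(0))
E
```

```text
1073 [0.47357381 0.28202929 0.05463517] ((0.47620248794555664, 0.2807273268699646), (0.014774605631828308, 0.0811634436249733), 68.16072845458984) 0.0549884276057912
948 [0.55147456 0.21985497 0.08037042] [0.59146674 0.27038493 0.08866372] [0.57001049 0.24351844 0.08611579]
```

Emit:
move_arm --motion '[0,0,-2,0,0,0.4,1,0,0,-4,0,0,0.4,1,0,0,-6,0,0,0.4,1,0,0,-7,0,0,0.4,1,0,0,-7,0,0,0.4,1,0,0,-7,0,0,0.4,-1,0,0,-7,0,0,0.4,-1,0,0,-7,0,0,0.4,-1,0,0,-7,0,0,0.4,-1,0,0,-7,0,0,0.4,-1,0,0,-7,0,0,0.4,-1]' --newtons 60

```text
time: 2.52
position: [0.4597, 0.2888, 0.0347]
orientation: [0.0, 0.188, 0.982, 0.0]
force: [0.4, 0.1, -0.7]
opening: 0.0371
gripper_force: 0.0
```

Emit:
move_arm --motion '[0,0,-0.1,0,0,0,-1,0,0,-0.1,0,0,0,-1,0,0,-0.1,0,0,0,-1,0,0,-0.1,0,0,0,-1]'

```text
time: 3.02
position: [0.4595, 0.2888, 0.0321]
orientation: [-0.0, 0.188, 0.982, -0.0]
force: [-0.0, 0.6, -1.2]
opening: 0.0155
gripper_force: 60.0
```

Emit:
move_arm --motion '[0,0,1.0,0,0,0,-1,0,0,2.0,0,0,0,-1,0.2,-1,2.2,0,0,-5,-1,0.6,-2.2,2.2,0,0,-10,-1,1.0,-3.4,2.2,0,0,-15,-1,1.5,-4.6,2.2,0,0,-20,-1,1.9,-5.8,2.2,0,0,-25,-1,2.3,-7.0,2.2,0,0,-30,-1,2.7,-8.2,2.2,0,0,-35,-1,3.0,-9.2,2.2,0,0,-40,-1,3.3,-10.0,2.2,0,0,-45,-1,3.5,-10.64,2.2,0,0,-45,-1]'

```text
time: 4.53
position: [0.5472, 0.022, 0.087]
orientation: [-0.0, 0.549, 0.836, -0.0]
force: [0.6, 0.6, -1.6]
opening: 0.0154
gripper_force: 60.0
```

Emit:
move_arm --motion '[0,0,0,0,0,0,-1,0,0,0,0,0,0,-1,0,0,0,0,0,0,-1,0,0,0,0,0,0,-1]'

```text
time: 5.03
position: [0.547, 0.0235, 0.0873]
orientation: [-0.0, 0.549, 0.836, 0.0]
force: [0.1, -0.3, -1.7]
opening: 0.0159
gripper_force: 60.0
```

```bash
python3 - <<'E'
from h import *
s=status.sense();print(s['position'],s['orientation'],s['force'],s['moment'],s['joints'])
a=cap('scene');b=cap('side')
i=cv2.resize(a['color'][150:300,225:365],None,fx=2.8,fy=2.8,interpolation=3);j=cv2.resize(b['color'][120:235,200:335],None,fx=2.9,fy=2.9,interpolation=3)
o=np.zeros((430,800,3),np.uint8);o[:420,:392]=i;o[:j.shape[0],400:400+j.shape[1]]=j[:, :400]
cv2.imwrite('pics/c2.png',cv2.cvtColor(o,cv2.COLOR_RGB2BGR))
E
```

```text
[0.54700084 0.02345719 0.08728369] [-7.15680964e-06  5.48827860e-01  8.35935391e-01  5.82157582e-05] [ 0.1140533  -0.34749647 -1.66667206] [0.12168468 0.12384491 0.028128  ] [-9.72050802e-02  5.41692007e-01  1.65215964e+00  1.35121537e-04
  9.47699530e-01 -5.06157451e-01]
```

View pics/c2.png

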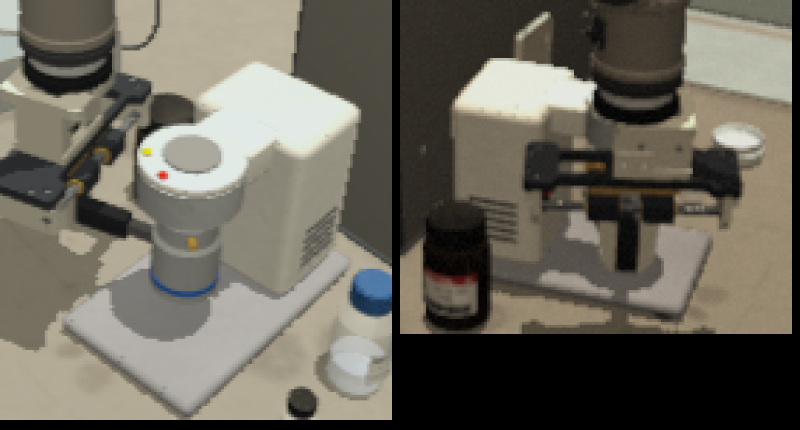

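The crops show the jar centred under the head, with the handle on the far side of the yellow mark and clear of the bottles. I'll check centring numerically with fixed-radius circle fits of jar body and skirt from the same camera.

```bash
cat > fit.py <<'E'
from m import *
from scipy.optimize import least_squares
c=cap('scene');P=cloud(c);b=P[150:300,225:365].reshape(-1,3)
def fc(p,r,x0):
    return least_squares(lambda s:np.hypot(*(p[:,:2]-s).T)-r,x0,loss='soft_l1',f_scale=.001)
def g(z0,z1,r,x0):
    p=b[(b[:,2]>z0)&(b[:,2]<z1)];d=np.hypot(*(p[:,:2]-x0).T);p=p[(d<r+.008)];f=fc(p,r,x0);print(z0,len(p),f.x,np.median(abs(f.fun)))
x0=np.array([.5905,-.083])
for z in(.062,.072,.082,.092): g(z,z+.01,.030,x0)
g(.16,.19,.044,x0)
g(.16,.175,.044,x0);g(.175,.19,.044,x0)
E
python3 fit.py
```

```text
0.062 70 [ 0.59275907 -0.08129193] 0.0006104029721920555
0.072 76 [ 0.59296494 -0.08127414] 0.0004935888142281897
0.082 65 [ 0.59282479 -0.08110135] 0.0005132122476443797
0.092 89 [ 0.5925563  -0.08109251] 0.0005540520624601579
0.16 422 [ 0.5915154  -0.08161894] 0.0005868060429367362
0.16 210 [ 0.59143471 -0.08160027] 0.0005860195231787886
0.175 212 [ 0.59160117 -0.08164271] 0.0005924407977744885
```

Emit:
move_arm --motion '[-0.05,-0.02,0,0,0,0,-1,-0.05,-0.02,0.3,0,0,0,-1,-0.05,-0.02,0.5,0,0,0,-1,-0.05,-0.02,0.6,0,0,0,-1,-0.05,-0.02,0.7,0,0,0,-1,-0.05,-0.02,0.8,0,0,0,-1,-0.05,-0.02,0.9,0,0,0,-1,-0.05,-0.02,1.0,0,0,0,-1,-0.05,-0.02,1.0,0,0,0,-1]'

```text
time: 6.3
position: [0.546, 0.0223, 0.1124]
orientation: [0.0, 0.549, 0.836, 0.0]
force: [1.0, 0.1, -1.5]
opening: 0.0158
gripper_force: 60.0
```

Emit:
move_arm --motion '[0,0,0.04,0,0,0,-1,0,0,0.08,0,0,0,-1,0,0,0.11,0,0,0,-1,0,0,0.13,0,0,0,-1,0,0,0.13,0,0,0,-1]'

```text
time: 6.92
position: [0.5458, 0.0224, 0.1154]
orientation: [-0.0, 0.549, 0.836, -0.0]
force: [1.0, 0.1, -3.1]
opening: 0.0158
gripper_force: 60.0
```

Emit:
move_arm --motion '[0,0,0.02,0,0,0,-1,0,0,0.04,0,0,0,-1,0,0,0.04,0,0,0,-1]'

```text
time: 7.3
position: [0.5456, 0.0224, 0.1161]
orientation: [-0.0, 0.549, 0.836, -0.0]
force: [1.1, 0.2, -6.0]
opening: 0.0156
gripper_force: 60.0
```

```bash
cat > rot.py <<'E'
import sys;from h import *
# rows (shift units, deg) for turning the jar about its axis by a from the current pose; d = TCP to axis
s=status.sense();w,x,y,z=s['orientation'];h=2*np.arctan2(y,x);d=.1133
p=s['position'];print('h',np.degrees(h),'axis',p[:2]-d*np.array([np.cos(h),np.sin(h)]),'under',p[2]-.0321,'F',s['force'].round(1),'M',s['moment'].round(2))
for a in map(float,sys.argv[1:]):
    b=h+np.radians(a);print(a,(d*np.array([np.cos(b)-np.cos(h),np.sin(b)-np.sin(h)])/.025).round(3))
E
python3 rot.py 1 2 3 4 5 6 7 8 9 10 11 12
```

```text
h 113.35800293222283 axis [ 0.59052962 -0.08157834] under 0.0840139178827839 F [ 1.1  0.2 -6. ] M [0.51 0.18 0.06]
1.0 [-0.072 -0.032]
2.0 [-0.144 -0.065]
3.0 [-0.215 -0.1  ]
4.0 [-0.286 -0.135]
5.0 [-0.356 -0.172]
6.0 [-0.425 -0.211]
7.0 [-0.494 -0.25 ]
8.0 [-0.562 -0.291]
9.0 [-0.629 -0.332]
10.0 [-0.695 -0.375]
11.0 [-0.761 -0.419]
12.0 [-0.826 -0.464]
```

Emit:
move_arm --motion '[-0.072,-0.032,0.02,0,0,1,-1,-0.144,-0.065,0.02,0,0,2,-1,-0.215,-0.1,0.02,0,0,3,-1,-0.286,-0.135,0.02,0,0,4,-1,-0.356,-0.172,0.02,0,0,5,-1]'

```text
time: 7.92
position: [0.537, 0.0181, 0.117]
orientation: [0.0, 0.512, 0.859, 0.0]
force: [3.3, 2.2, -8.7]
opening: 0.0156
gripper_force: 60.0
```

```bash
python3 rot.py 1 2 3 4 5 6
```

```text
h 118.44165735591511 axis [ 0.59092662 -0.08154682] under 0.08492382747842053 F [ 3.3  2.2 -8.7] M [ 0.99 -0.04  0.37]
1.0 [-0.069 -0.038]
2.0 [-0.138 -0.078]
3.0 [-0.206 -0.118]
4.0 [-0.273 -0.16 ]
5.0 [-0.339 -0.203]
6.0 [-0.405 -0.247]
```

Emit:
move_arm --motion '[-0.069,-0.038,-0.01,0,0,1,-1,-0.138,-0.078,-0.01,0,0,2,-1,-0.206,-0.118,-0.01,0,0,3,-1,-0.273,-0.16,-0.01,0,0,4,-1]'

```text
time: 8.43
position: [0.5301, 0.0137, 0.117]
orientation: [0.0, 0.482, 0.876, -0.0]
force: [0.1, -0.3, -2.8]
opening: 0.0157
gripper_force: 60.0
```

```bash
python3 rot.py 1 2 3 4 5 6
```

```text
h 122.41219300696757 axis [ 0.59083115 -0.08194707] under 0.0849311100581722 F [ 0.1 -0.3 -2.8] M [ 0.25  0.25 -0.01]
1.0 [-0.066 -0.043]
2.0 [-0.132 -0.087]
3.0 [-0.197 -0.132]
4.0 [-0.261 -0.179]
5.0 [-0.324 -0.226]
6.0 [-0.387 -0.275]
```

Emit:
move_arm --motion '[0,0,0.04,0,0,0,-1,0,0,0.06,0,0,0,-1,0,0,0.06,0,0,0,-1]'

```text
time: 8.8
position: [0.53, 0.0141, 0.1181]
orientation: [-0.0, 0.482, 0.876, -0.0]
force: [0.2, 0.1, -5.8]
opening: 0.0156
gripper_force: 60.0
```

Emit:
move_arm --motion '[-0.066,-0.043,0,0,0,1,-1,-0.132,-0.087,0,0,0,2,-1]'

```text
time: 9.05
position: [0.5268, 0.0119, 0.1183]
orientation: [0.0, 0.466, 0.885, 0.0]
force: [-0.2, -0.2, -4.0]
opening: 0.0155
gripper_force: 60.0
```

```bash
python3 rot.py 1 2 3 4 5 6
```

```text
h 124.4427195523307 axis [ 0.590875   -0.08158321] under 0.08621836884048173 F [-0.2 -0.2 -4. ] M [ 0.25  0.3  -0.03]
1.0 [-0.065 -0.045]
2.0 [-0.129 -0.092]
3.0 [-0.192 -0.139]
4.0 [-0.254 -0.188]
5.0 [-0.316 -0.238]
6.0 [-0.377 -0.288]
```

Emit:
move_arm --motion '[-0.065,-0.045,0,0,0,1,-1,-0.065,-0.045,0.04,0,0,1,-1,-0.065,-0.045,0.08,0,0,1,-1,-0.065,-0.045,0.08,0,0,1,-1]'

```text
time: 9.55
position: [0.5249, 0.0109, 0.1201]
orientation: [-0.0, 0.459, 0.888, -0.0]
force: [-2.3, 0.2, -5.5]
opening: 0.0156
gripper_force: 60.0
```

Emit:
move_arm --motion '[-0.06,-0.045,0,0,0,1,-1,-0.06,-0.045,0.04,0,0,1,-1,-0.06,-0.045,0.08,0,0,1,-1,-0.06,-0.045,0.08,0,0,1,-1]'

```text
time: 10.05
position: [0.5236, 0.0098, 0.1223]
orientation: [-0.0, 0.451, 0.892, 0.0]
force: [-3.2, 1.8, -3.9]
opening: 0.0157
gripper_force: 60.0
```

```bash
python3 rot.py 1 2 3 -1 -2 ;python3 fit.py
```

```text
h 126.36400595792875 axis [ 0.5907597  -0.08148666] under 0.09019142803216731 F [-3.2  1.8 -3.9] M [ 0.55  0.61 -0.  ]
1.0 [-0.063 -0.047]
2.0 [-0.126 -0.096]
3.0 [-0.187 -0.146]
-1.0 [0.064 0.046]
-2.0 [0.129 0.092]
0.062 0 [ 0.5905 -0.083 ] nan
0.072 0 [ 0.5905 -0.083 ] nan
0.082 1 [ 0.59280069 -0.08324413] 5.112275186514026e-12
0.092 66 [ 0.59193349 -0.08121932] 0.0005804553661323299
0.16 425 [ 0.59161097 -0.08156477] 0.0005945205968365952
0.16 208 [ 0.59165388 -0.0814978 ] 0.0006497654123331122
0.175 217 [ 0.59157517 -0.08162886] 0.0005559141321508573
  return _methods._mean(a, axis=axis, dtype=dtype,
  ret = ret.dtype.type(ret / rcount)
```

Emit:
move_arm --motion '[-0.02,0.02,0.04,0,0,0,-1,-0.02,0.02,0.08,0,0,0,-1,-0.02,0.02,0.12,0,0,0,-1,-0.02,0.02,0.12,0,0,0,-1]'

```text
time: 10.6
position: [0.5235, 0.01, 0.1255]
orientation: [0.0, 0.451, 0.892, 0.0]
force: [-0.8, -0.4, -3.4]
opening: 0.0153
gripper_force: 60.0
```

```bash
python3 rot.py 1 2 -1 -2; python3 - <<'E'
from h import *
a=cap('scene')
cv2.imwrite('pics/c3.png',cv2.cvtColor(cv2.resize(a['color'][185:275,230:340],None,fx=6.5,fy=6.5,interpolation=3),cv2.COLOR_RGB2BGR))
E
```

```text
h 126.36194746603135 axis [ 0.59066428 -0.08124597] under 0.09339469010007412 F [-0.8 -0.4 -3.4] M [0.25 0.4  0.01]
1.0 [-0.063 -0.047]
2.0 [-0.126 -0.096]
-1.0 [0.064 0.046]
-2.0 [0.129 0.092]
```

View pics/c3.png

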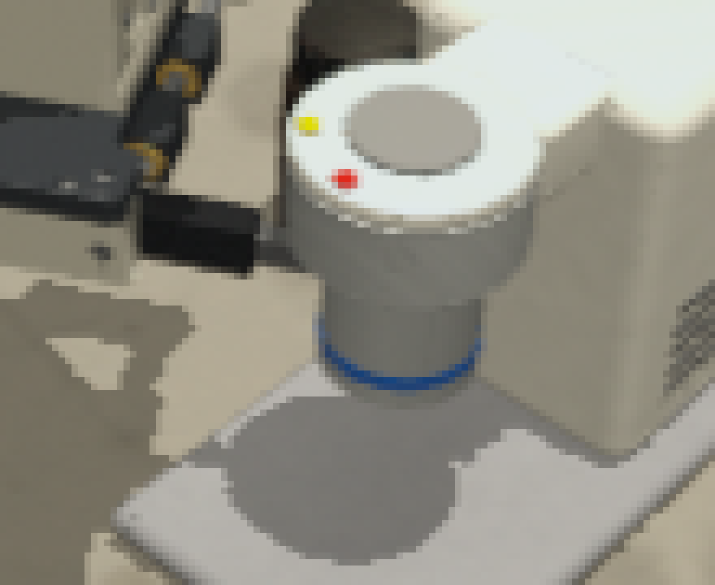

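The picture shows the jar's neck up inside the head with the body upright, so the pins are in the slots. I'll keep raising it.

Emit:
move_arm --motion '[0,0,0.04,0,0,0,-1,0,0,0.08,0,0,0,-1,0,0,0.12,0,0,0,-1,0,0,0.16,0,0,0,-1,0,0,0.2,0,0,0,-1,0,0,0.2,0,0,0,-1]'

```text
time: 11.4
position: [0.5231, 0.0102, 0.13]
orientation: [-0.0, 0.451, 0.892, -0.0]
force: [0.5, 0.8, -6.1]
opening: 0.0155
gripper_force: 60.0
```

```bash
python3 rot.py 1 2 -1 -2
```

```text
h 126.36045963147158 axis [ 0.59023508 -0.08104221] under 0.09793619814481927 F [ 0.5  0.8 -6.1] M [0.5  0.41 0.04]
1.0 [-0.063 -0.047]
2.0 [-0.126 -0.096]
-1.0 [0.064 0.046]
-2.0 [0.129 0.092]
```

Emit:
move_arm --motion '[0,0,0.04,0,0,0,-1,0,0,0.08,0,0,0,-1,0,0,0.12,0,0,0,-1,0,0,0.15,0,0,0,-1,0,0,0.15,0,0,0,-1]'

```text
time: 12.02
position: [0.523, 0.0102, 0.1339]
orientation: [-0.0, 0.451, 0.892, 0.0]
force: [-0.9, 1.3, -8.4]
opening: 0.0156
gripper_force: 60.0
```

```bash
python3 rot.py 1 2 3 4 5 6 7 8
```

```text
h 126.36436576413669 axis [ 0.59022492 -0.08100424] under 0.10179747428399027 F [-0.9  1.3 -8.4] M [0.74 0.54 0.02]
1.0 [-0.063 -0.047]
2.0 [-0.126 -0.096]
3.0 [-0.187 -0.146]
4.0 [-0.248 -0.196]
5.0 [-0.308 -0.248]
6.0 [-0.367 -0.301]
7.0 [-0.425 -0.355]
8.0 [-0.482 -0.409]
```

Emit:
move_arm --motion '[-0.063,-0.047,0,0,0,1,-1,-0.126,-0.096,0,0,0,2,-1,-0.187,-0.146,0,0,0,3,-1,-0.248,-0.196,0,0,0,4,-1,-0.308,-0.248,0,0,0,5,-1,-0.367,-0.301,0,0,0,6,-1]'

```text
time: 12.78
position: [0.5142, 0.0024, 0.1341]
orientation: [0.0, 0.403, 0.915, 0.0]
force: [0.5, 1.2, -8.3]
opening: 0.0154
gripper_force: 60.0
```

```bash
python3 rot.py 1.5 3 4.5 6 7.5 9 10.5 12 13.5 15 16.5 18
```

```text
h 132.4295308578243 axis [ 0.59060164 -0.08124355] under 0.10197475629097144 F [ 0.5  1.2 -8.3] M [0.57 0.43 0.09]
1.5 [-0.087 -0.081]
3.0 [-0.171 -0.165]
4.5 [-0.253 -0.25 ]
6.0 [-0.333 -0.338]
7.5 [-0.41  -0.428]
9.0 [-0.486 -0.52 ]
10.5 [-0.558 -0.613]
12.0 [-0.629 -0.709]
13.5 [-0.696 -0.806]
15.0 [-0.762 -0.905]
16.5 [-0.824 -1.006]
18.0 [-0.884 -1.109]
```

Emit:
move_arm --motion '[-0.087,-0.081,0,0,0,1.5,-1,-0.171,-0.165,0,0,0,3,-1,-0.253,-0.25,0,0,0,4.5,-1,-0.333,-0.338,0,0,0,6,-1,-0.41,-0.428,0,0,0,7.5,-1,-0.486,-0.52,0,0,0,9,-1,-0.558,-0.613,0,0,0,10.5,-1,-0.629,-0.709,0,0,0,12,-1]'

```text
time: 13.78
position: [0.4981, -0.0153, 0.134]
orientation: [-0.0, 0.305, 0.952, 0.0]
force: [2.3, 1.7, -8.2]
opening: 0.0156
gripper_force: 60.0
```

```bash
python3 rot.py 1.5 3 4.5 6 7.5 9 10.5 12 13.5 15 16.5 18
```

```text
h 144.46235649362114 axis [ 0.59033858 -0.08113633] under 0.1018526316933884 F [ 2.3  1.7 -8.2] M [0.54 0.45 0.08]
1.5 [-0.068 -0.097]
3.0 [-0.133 -0.197]
4.5 [-0.195 -0.297]
6.0 [-0.255 -0.4  ]
7.5 [-0.312 -0.504]
9.0 [-0.367 -0.609]
10.5 [-0.418 -0.716]
12.0 [-0.467 -0.824]
13.5 [-0.513 -0.934]
15.0 [-0.556 -1.044]
16.5 [-0.596 -1.156]
18.0 [-0.634 -1.269]
```

Emit:
move_arm --motion '[-0.058,-0.097,0,0,0,1.5,-1,-0.113,-0.197,0,0,0,3,-1,-0.175,-0.297,0,0,0,4.5,-1,-0.235,-0.4,0,0,0,6,-1,-0.292,-0.504,0,0,0,7.5,-1,-0.347,-0.609,0,0,0,9,-1,-0.398,-0.716,0,0,0,10.5,-1,-0.447,-0.824,0,0,0,12,-1,-0.493,-0.934,0,0,0,13.5,-1,-0.536,-1.044,0,0,0,15,-1]'

```text
time: 15.02
position: [0.4849, -0.0415, 0.134]
orientation: [0.0, 0.178, 0.984, -0.0]
force: [0.3, 0.6, -8.3]
opening: 0.0157
gripper_force: 60.0
```

```bash
python3 rot.py 1 2 3 4 5 6 7.5 9 10.5 12 13.5 15
```

```text
h 159.46277732456494 axis [ 0.59101068 -0.08121886] under 0.10193793622725042 F [ 0.3  0.6 -8.3] M [0.38 0.76 0.03]
1.0 [-0.027 -0.074]
2.0 [-0.053 -0.149]
3.0 [-0.077 -0.224]
4.0 [-0.101 -0.3  ]
5.0 [-0.122 -0.376]
6.0 [-0.143 -0.452]
7.5 [-0.171 -0.568]
9.0 [-0.196 -0.683]
10.5 [-0.219 -0.8  ]
12.0 [-0.238 -0.917]
13.5 [-0.254 -1.035]
15.0 [-0.267 -1.153]
```

Emit:
move_arm --motion '[-0.04,-0.111,0,0,0,1.5,-1,-0.077,-0.224,0,0,0,3,-1,-0.111,-0.338,0,0,0,4.5,-1,-0.143,-0.452,0,0,0,6,-1,-0.171,-0.568,0,0,0,7.5,-1,-0.196,-0.683,0,0,0,9,-1,-0.219,-0.8,0,0,0,10.5,-1,-0.238,-0.917,0,0,0,12,-1]'

```text
time: 16.02
position: [0.4789, -0.0644, 0.134]
orientation: [0.0, 0.074, 0.997, 0.0]
force: [0.0, 0.2, -7.1]
opening: 0.0156
gripper_force: 60.0
```

```bash
python3 rot.py 1 2 3 4 5 6 7 8 9 10
```

```text
h 171.46501563155508 axis [ 0.59099264 -0.08119156] under 0.10189370112690649 F [ 0.   0.2 -7.1] M [0.23 0.69 0.06]
1.0 [-0.011 -0.078]
2.0 [-0.021 -0.157]
3.0 [-0.029 -0.235]
4.0 [-0.036 -0.314]
5.0 [-0.042 -0.393]
6.0 [-0.046 -0.472]
7.0 [-0.049 -0.551]
8.0 [-0.05 -0.63]
9.0 [-0.05  -0.709]
10.0 [-0.049 -0.788]
```

Now one degree at a time toward the stop.

Emit:
move_arm --motion '[-0.011,-0.078,0,0,0,1,-1,-0.021,-0.157,0,0,0,2,-1,-0.029,-0.235,0,0,0,3,-1,-0.036,-0.314,0,0,0,4,-1]'

```text
time: 16.52
position: [0.478, -0.0721, 0.1339]
orientation: [-0.0, 0.04, 0.999, 0.0]
force: [0.1, 1.0, -7.6]
opening: 0.0156
gripper_force: 60.0
```

Emit:
move_arm --motion '[-0.006,-0.079,0,0,0,1,-1,-0.01,-0.158,0,0,0,2,-1]'

```text
time: 16.77
position: [0.4777, -0.076, 0.1339]
orientation: [-0.0, 0.022, 1.0, 0.0]
force: [-0.2, 0.6, -7.7]
opening: 0.0158
gripper_force: 60.0
```

Handle at about 177.5°, no stop yet.

Emit:
move_arm --motion '[-0.003,-0.079,0,0,0,1,-1,-0.004,-0.158,0,0,0,2,-1]'

```text
time: 17.02
position: [0.4774, -0.08, 0.1339]
orientation: [-0.0, 0.005, 1.0, 0.0]
force: [-2.4, 0.6, -8.0]
opening: 0.0155
gripper_force: 60.0
```

Emit:
move_arm --motion '[0,-0.079,0,0,0,1,-1,0.002,-0.158,0,0,0,2,-1]'

```text
time: 17.27
position: [0.477, -0.084, 0.1338]
orientation: [-0.001, -0.012, 1.0, 0.0]
force: [-5.6, 0.1, -7.9]
opening: 0.0156
gripper_force: 60.0
```

```bash
python3 rot.py 1 2 3 -1 -2
```

```text
h 181.4136823648106 axis [ 0.59023302 -0.08119624] under 0.10165159447798658 F [-5.6  0.1 -7.9] M [-0.02  1.5  -0.26]
1.0 [ 0.003 -0.079]
2.0 [ 0.007 -0.158]
3.0 [ 0.012 -0.237]
-1.0 [-0.001  0.079]
-2.0 [-0.001  0.158]
```

Emit:
move_arm --motion '[-0.02,-0.03,0,0,0,0.5,-1,-0.02,-0.07,0,0,0,1,-1]'

```text
time: 17.52
position: [0.4768, -0.0857, 0.1338]
orientation: [-0.001, -0.021, 1.0, 0.0]
force: [-5.6, -0.7, -7.2]
opening: 0.0156
gripper_force: 60.1
```

```bash
python3 rot.py 1 2 3 -1 -2
```

```text
h 182.368625013755 axis [ 0.58995509 -0.08101824] under 0.1017176587375424 F [-5.6 -0.7 -7.2] M [-0.1   1.54 -0.48]
1.0 [ 0.004 -0.079]
2.0 [ 0.009 -0.158]
3.0 [ 0.016 -0.237]
-1.0 [-0.003  0.079]
-2.0 [-0.004  0.158]
```

The z moment is rising against the turn, at 56° from where the jar entered, so this is the stop. I'll ease back 1.5° and lower it into the pockets.

Emit:
move_arm --motion '[0.01,0.06,0,0,0,-0.8,-1,0.01,0.12,0,0,0,-1.5,-1,0.01,0.12,-0.05,0,0,-1.5,-1,0.01,0.12,-0.1,0,0,-1.5,-1,0.01,0.12,-0.14,0,0,-1.5,-1,0.01,0.12,-0.18,0,0,-1.5,-1,0.01,0.12,-0.18,0,0,-1.5,-1]'

```text
time: 18.4
position: [0.4778, -0.083, 0.13]
orientation: [0.001, -0.008, 1.0, -0.0]
force: [-6.6, -1.0, -3.8]
opening: 0.0155
gripper_force: 60.1
```

```bash
python3 rot.py 1 -1
```

```text
h 180.86238618783108 axis [ 0.59105936 -0.08131377] under 0.09793674505307903 F [-6.6 -1.  -3.8] M [-0.21  1.15 -0.31]
1.0 [ 0.002 -0.079]
-1.0 [-0.001  0.079]
```

Emit:
move_arm --motion '[-0.02,0.04,0,0,0,-0.5,-1,-0.04,0.04,0,0,0,-0.5,-1,-0.04,0.04,0,0,0,-0.5,-1]'

```text
time: 18.77
position: [0.4777, -0.0821, 0.1301]
orientation: [0.001, -0.003, 1.0, -0.0]
force: [-0.6, -1.4, -4.3]
opening: 0.0154
gripper_force: 60.1
```

```bash
python3 rot.py 1 -1; python3 fit.py 2>/dev/null
```

```text
h 180.3622880720892 axis [ 0.59096723 -0.08140132] under 0.09800991156706776 F [-0.6 -1.4 -4.3] M [-0.3   0.51 -0.27]
1.0 [ 0.001 -0.079]
-1.0 [0.    0.079]
0.062 0 [ 0.5905 -0.083 ] nan
0.072 0 [ 0.5905 -0.083 ] nan
0.082 0 [ 0.5905 -0.083 ] nan
0.092 2 [ 0.58825377 -0.08123496] 4.745823525831305e-12
0.16 274 [ 0.59172309 -0.08159788] 0.0006498901850438173
0.16 86 [ 0.59271441 -0.08167418] 0.0007818079096357546
0.175 188 [ 0.5915817  -0.08159146] 0.0006294880942949617
```

Emit:
move_arm --motion '[0,0,-0.04,0,0,0,-1,0,0,-0.08,0,0,0,-1,0,0,-0.08,0,0,0,-1]'

```text
time: 19.2
position: [0.4778, -0.0819, 0.1282]
orientation: [0.002, -0.003, 1.0, -0.0]
force: [1.8, -2.7, 1.1]
opening: 0.0155
gripper_force: 60.1
```

```bash
python3 rot.py 1 -1
```

```text
h 180.35495125979406 axis [ 0.5911084  -0.08123414] under 0.09611711885964283 F [ 1.8 -2.7  1.1] M [-0.29 -0.46 -0.31]
1.0 [ 0.001 -0.079]
-1.0 [0.    0.079]
```

Force and moment together amount to a small sideways push at the jar's axis. I'll relieve it and then open.

Emit:
move_arm --motion '[0,-0.03,0,0,0,0,-1,0,-0.03,0,0,0,0,-1]'

```text
time: 19.45
position: [0.4777, -0.0824, 0.1281]
orientation: [0.001, -0.003, 1.0, -0.0]
force: [4.5, -1.2, 2.2]
opening: 0.0157
gripper_force: 60.0
```

```bash
python3 rot.py; python3 - <<'E'
from h import *
a=cap('scene')
cv2.imwrite('pics/c4.png',cv2.cvtColor(cv2.resize(a['color'][175:275,230:340],None,fx=6,fy=6,interpolation=3),cv2.COLOR_RGB2BGR))
E
```

```text
h 180.36864395248924 axis [ 0.59098048 -0.08172058] under 0.09600326106682669 F [ 4.5 -1.2  2.2] M [-0.06 -0.9  -0.15]
```

View pics/c4.png

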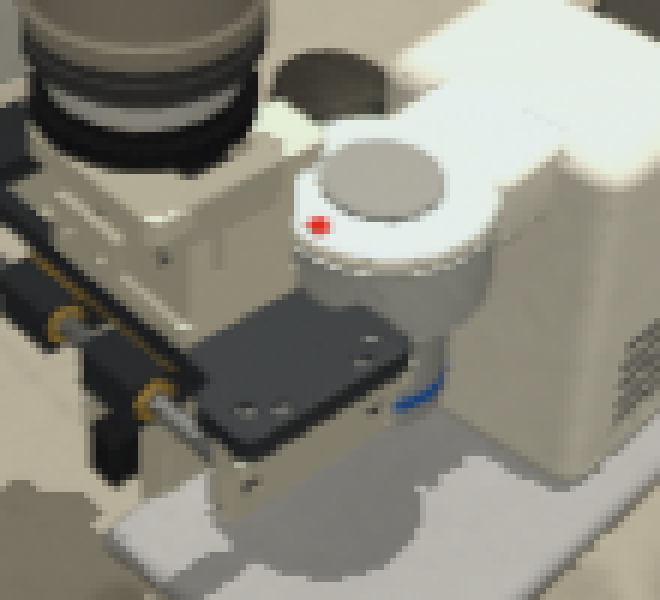

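The head and jar look aligned, with the handle near the red mark and held by the gripper at the front. I'll reduce the grip first so it settles, then open.

Emit:
move_arm --motion '[0,0,0,0,0,0,-1,0,0,0,0,0,0,-1,0,0,0,0,0,0,-1]' --newtons 3

```text
time: 19.88
position: [0.4766, -0.0823, 0.1275]
orientation: [0.0, -0.003, 1.0, 0.0]
force: [4.5, -0.1, 2.2]
opening: 0.0159
gripper_force: 3.0
```

Emit:
move_arm --motion '[0,0,0,0,0,0,-0.4,0,0,0,0,0,0,-0.2,0,0,0,0,0,0,0,0,0,0,0,0,0,0.2,0,0,0,0,0,0,0.2,0,0,0,0,0,0,0.2]'

```text
time: 20.62
position: [0.4765, -0.0823, 0.1275]
orientation: [-0.0, -0.003, 1.0, 0.0]
force: [0.4, -0.3, -0.1]
opening: 0.0547
gripper_force: 0.0
```

```bash
python3 rot.py; cat > chk.py <<'E'
from m import *
c=cap('scene');P=cloud(c);K=c['color'].astype(int);b=np.zeros(P.shape[:2],bool);b[150:300,215:365]=1
m=b&(K[...,2]>K[...,0]+40)&(P[...,0]<.63)&(P[...,1]>-.13);print('band',m.sum(),P[m].mean(0),P[m].min(0),P[m].max(0))
k=b&(K.max(2)<60)&(P[...,2]>.09)&(P[...,2]<.17)&(P[...,0]<.56);p=P[k];print('black',k.sum(),p.mean(0),p.min(0),p.max(0))
E
python3 chk.py
```

```text
h 180.36358680552277 axis [ 0.58980393 -0.08162624] under 0.09538290655436277 F [ 0.4 -0.3 -0.1] M [ 0.08 -0.02 -0.  ]
band 15 [ 0.58974881 -0.11117815  0.11173856] [ 0.58000787 -0.1133062   0.10668699] [ 0.60566395 -0.10883077  0.1172719 ]
black 132 [ 0.46822118 -0.07334726  0.14246994] [ 0.45519554 -0.09199851  0.12484157] [ 0.48536283 -0.05288602  0.16592365]
```

Released and hanging. Now I'll move straight up and clear, then look.

Emit:
move_arm --motion '[0,0,0.6,0,0,0,0.2,0,0,1.6,0,0,0,0.2,0,0,3.0,0,0,0,0.2,-0.5,0,4.5,0,0,0,0.2,-1,2,5,0,0,0,0.2,-1,4,5,0,0,0,0.2,-1,6,5,0,0,0,0.2,-1,8,5,0,0,0,0.2,-1,8,5,0,0,0,0.2]'

```text
time: 21.8
position: [0.4511, 0.1203, 0.2525]
orientation: [-0.0, -0.006, 1.0, 0.0]
force: [0.3, -0.2, -0.4]
opening: 0.0551
gripper_force: 0.0
```

```bash
python3 - <<'E'
from m import *
from scipy.optimize import least_squares
a=cap('scene');cv2.imwrite('pics/c5.png',cv2.cvtColor(cv2.resize(a['color'][165:275,220:350],None,fx=5,fy=5,interpolation=3),cv2.COLOR_RGB2BGR))
P=cloud(a);b=P[150:300,215:365].reshape(-1,3);x0=np.array([.591,-.0815])
for z0,z1 in((.1,.118),(.118,.133),(.1,.13)):
    p=b[(b[:,2]>z0)&(b[:,2]<z1)];p=p[np.hypot(*(p[:,:2]-x0).T)<.036]
    f=least_squares(lambda s:np.hypot(*(p[:,:2]-s).T)-.03,x0,loss='soft_l1',f_scale=.001);print(z0,len(p),f.x,np.median(abs(f.fun)))
K=a['color'].astype(int)
m=(K.max(2)<70)&(P[...,2]>.115)&(P[...,2]<.16)&(abs(P[...,0]-.5)<.06)&(abs(P[...,1]+.08)<.07);p=P[m]
print('handle',m.sum(),p.min(0),p.max(0))
t=p[p[:,2]>p[:,2].max()-.012];print(cv2.minAreaRect(p[:,:2].astype(np.float32)))
for lo,hi in((.45,.475),(.475,.5),(.5,.54)):
    q=p[(p[:,0]>lo)&(p[:,0]<hi)]
    if len(q):print(lo,len(q),np.percentile(q[:,2],[5,50,95]))
m=(K[...,2]>K[...,0]+30)&(P[...,2]>.08)&(P[...,2]<.13)&(abs(P[...,0]-.59)<.04)&(abs(P[...,1]+.08)<.04);p=P[m]
A=np.c_[p[:,:2]-x0,np.ones(len(p))];print('band',m.sum(),p.mean(0),np.linalg.lstsq(A,p[:,2],rcond=None)[0])
E
```

```text
0.1 132 [ 0.59222384 -0.08157134] 0.0005942149586768766
0.118 107 [ 0.59232914 -0.08148721] 0.0005266167496121958
0.1 215 [ 0.59225908 -0.08154959] 0.0005698114222569238
handle 379 [ 0.45575379 -0.09215955  0.12892399] [ 0.55961588 -0.05705426  0.15783813]
((0.5064597129821777, -0.08010358363389969), (0.10304784029722214, 0.031584858894348145), 8.281782150268555)
0.45 101 [0.13337972 0.14599681 0.15232311]
0.475 106 [0.13263858 0.14837391 0.15226128]
0.5 147 [0.13264627 0.14849372 0.15252729]
band 54 [ 0.57527593 -0.10018179  0.11190547] [-0.09095327 -0.0089479   0.11030815]
```

View pics/c5.png

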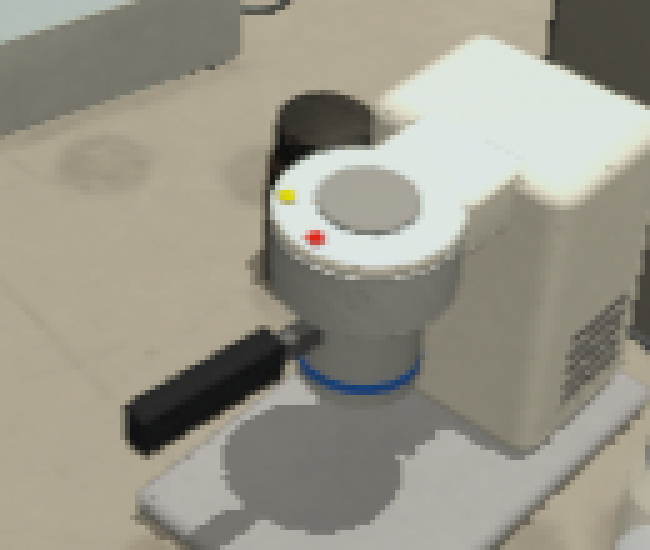

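The jar hangs upright under the head with its handle to the front. As a last check I'll compare the handle's top height with the head's top at 200 mm.

```bash
python3 - <<'E'
from h import *
for n in('scene','side'):
    a=cap(n);P=cloud(a);K=a['color'].astype(int)
    m=(K.max(2)<70)&(P[...,2]>.148)&(P[...,2]<.158)&(abs(P[...,0]-.495)<.035)&(abs(P[...,1]+.08)<.03)
    h=(P[...,2]>.19)&(P[...,2]<.21)&(np.hypot(P[...,0]-.591,P[...,1]+.081)<.035)
    print(n,m.sum(),np.median(P[m][:,2]) if m.any() else 0,h.sum(),np.median(P[h][:,2]) if h.any() else 0)
E
```

```text
scene 154 0.151143199126618 465 0.20021709776493407
side 26 0.15027247065666982 90 0.19891911408094354
```

Handle top is at 151 mm, which puts the underside at 96 mm: locked.

```bash
python3 -c "
from plant import ctrl;print(ctrl.sign_off())"
```

```text
the job is handed in; nothing more can be done
None
```

The jar is locked in the mill head: it hangs upright with its underside at about 96 mm and its handle to the front, the gripper is clear of it, and the job is handed in at about 22 s (no verdict was returned).

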